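# Flip the bench magnifier down over the green board

### The job

On the repair bench two flip-up magnifiers stand parked, each over a circuit board. Tip the lens of the one that holds the green board past its snap point so that it springs down flat over that board, then let go of it. Leave the magnifier over the tan board parked up as it is.

Things in the scene. Friction and masses are not known exactly. Their poses are not given: they have to be found in the camera images.
- green_stand: fixed magnifier stand holding a green circuit board: grey base 130x90x12 mm, origin at the centre of its underside on the bench, z up. Board 86x66 mm centred at x=-12, parts below z=32 mm. Steel post d 14 at x=+50; on it the lens hinge, axis along y at x=+50, y=0, z=85 mm (cheeks to z=94). Loose clutter near, under 65 mm tall
- green_lens (a joint): hinge angle (rad) of the yellow-rimmed lens, disc 70 mm wide, 7 thick, tab end 98 mm from axis. 2.1: down stop, level over the board towards stand -x. 0.53: upright. 0: parked stop, tab end at stand x=+99, z=170 mm. Over-centre spring, snap point about 0.95 rad; beyond it springs to the stop. Push its +x face towards -x, 40 mm above the axis, with 1 to 3 N. Starts parked
- tan_stand: fixed magnifier stand holding a tan circuit board: grey base 130x90x12 mm, origin at the centre of its underside on the bench, z up. Board 86x66 mm centred at x=-12, parts below z=32 mm. Steel post d 14 at x=+50; on it the lens hinge, axis along y at x=+50, y=0, z=85 mm (cheeks to z=94). Bystander
- tan_lens (a joint): hinge angle (rad) of the like lens on tan_stand, same sizes, values and spring; starts parked at 0 and must stay so

How it is judged:
By the outcome, as a careful person would: the job done as asked, in the order asked, and still so for the second after the job is handed in, with the robot touching nothing.
It also fails if it takes over 29 s, if anything falls off the work surface, if the arm or the gripper's body presses on something with over 40 N, if the wrist force passes 120 N, or if a joint passes its speed limit or range.

### The arm

A 6-joint arm with a two-finger parallel gripper is mounted at the origin on the work surface. World frame = base frame: x ahead of the robot, y to its left, z up, the work surface at z = 0. Lengths are in m, angles in rad, forces in N, time in s.
With the tool pointing down it reaches from about 0.425 to 0.95 m from the base axis. Payload 3.5 kg.
Tool frame: the origin (TCP) lies on the centre line of the jaws, within the pads' length; the fingertips stand 14 mm ahead of it and the grasp point (between the pads) lies 5 mm behind it (tips_ahead is the distance from the TCP to the fingertips, in m); y points along the fingers, z is the direction in which the jaws open and shut, and the axes are right-handed (so a half turn about y gives the same grasp; the last joint's range is limited). The gripper opens to 85 mm and grips with 20 to 120 N. Pads are 22 mm wide; open, the fingers measure 114 mm over their backs; the gripper's body (76 mm by 85 mm) begins 54 mm behind the grasp point. The pads swing forward as they close: fully open they stand 13 mm farther back than shut.
Start: joints at [-0.15, 0.286, 1.577, -0, 1.279, -0.15], TCP at [0.675, 0, 0.245] pointing down, gripper open.
Joint ranges: [-2.77, 2.77], [-0.9, 2.22], [0.21, 2.48], [-1.53, 4.67], [0.24, 2.81], [-2.84, 2.84]. Speed limits (rad/s): [2.79, 2.79, 3.14, 3.14, 3.14, 3.14].

### API

Orientations are given as a unit quaternion [x, y, z, w].
In Python, from plant import get_state, read_camera, sign_off, tips_ahead gives the robot as it stands.
- The arm moves only by the tool send_rows, never from a script. Its argument "plan" is a list of rows, each a list of 2 entries, a list of its own where there are three numbers: the shift along the tool's x, y, z in units of 12 cm (1.0 is 12 cm), then the turn, a rotation vector about the tool's x, y, z in units of 360 degrees (1.0 is 360 degrees). In form: [[[tx, ty, tz], [rx, ry, rz]], ...]. A call has 1 to 12 rows; each row shifts and turns the commanded pose from where the row before left it, along the tool's axes as they then stand; what a row does not reach is not made up. A row lasts 1/10 s, in which the tool goes at most 50 mm and 8.59 degrees, less where a joint would pass 70% of its speed; a pose out of reach is approached as far as the arm can. A call with a number of a shift or a turn outside -1 to 1 is refused whole. A call with a gripper value outside its range is refused whole. "gripper" is the closure, from 0 (fully open) to 1 (shut), set as the call begins (left out, the last holds). The fingers move at their own pace and stop on an object; "grip_force" is the grip in N (left out, the last holds). Time passes only in rows, so rows that do not move let the fingers close. It gives the time, the measured TCP pose, the force and the opening at its end, in the units of the state.
- get_state(): the state, without advancing time (a new reading comes with each control period).
- read_camera(name): name is "scene" or "side" or "wrist"; returns a dict with "img" (384x512x3 uint8, blue, green, red), "fx", "fy", "cx", "cy" (pixels), "D" ([k1, k2, p1, p2, k3] as OpenCV has them; the pictures are not rectified), "world_from_camera" (4x4, takes a point from camera to world coordinates); the wrist camera has in their place "mount" (4x4, takes a point from camera to tool coordinates, whose origin is the TCP and whose axes are the tool frame's). Camera axes: x right, y down, z forward; pixel columns grow to the right and rows downward; lengths in m; the calibration is good to about 2 mm. A picture is of the moment at which its call begins: read the wrist's pose just before it. There is no depth.
- sign_off(): hands the job in, once; it reports no verdict.
The state is a dict: "time": time; "qpos": joint angles; "dq": joint speeds; "joint_efforts": joint torques, N m; "eef_pos": TCP position; "tcp_rot": TCP orientation; "contact_force": force on the tool from outside, world axes, zero at the start; "wrist_torque": the same for the moment, N m; "opening": opening from 0.0 (shut) to 1.0 (fully open).
Only numpy, scipy, OpenCV 4.12 (cv2) and the standard library are available. Lean on these libraries where they do the work, as an engineer would, in place of code of your own. Each camera call takes 0.05 s, during which the arm holds its last target. There are 200 camera calls.

## Working session

There is one attempt and no reset: what is moved stays moved. The work goes in short steps, Python scripts to look and compute and a tool call to move; the robot and the scene stay as the last step left them, time stands still between calls to the robot, and variables do not carry over. Pictures are saved under pics/ and viewed, about 8 in all and at most 12, crops included, and the job is handed in when it is done.

Besides the shell and the picture viewer there is one more tool, called in YAML: its name, and indented under it one key for each argument. send_rows: Moves the arm, as the interface text tells. Its arguments: {"type":"object","properties":{"plan":{"type":"array"},"gripper":{"type":"number"},"grip_force":{"type":"number"}},"required":["plan"]}

```bash
mkdir -p pics; ls; python3 - <<'E'
from plant import *
import cv2,numpy as np
s=get_state();print(s)
for n in("scene","side"):
    c=read_camera(n);cv2.imwrite(f"pics/{n}0.png",c["img"]);np.save(n+"0.npy",c,allow_pickle=True)
    print(n,{k:np.round(v,4).tolist() for k,v in c.items() if k!="img"})
print(tips_ahead)
E
```

```text
pics
{'time': 0.0, 'qpos': array([-1.50030850e-01,  2.87194786e-01,  1.57815977e+00, -1.85560163e-06,
        1.27861285e+00, -1.50009339e-01]), 'dq': array([ 0.00074761,  0.00037604,  0.00138255,  0.00154838, -0.00019172,
       -0.00080125]), 'joint_efforts': array([-1.79628755e-04, -4.05981302e+01, -2.92628127e+01, -1.54224781e-04,
        5.81841552e-03,  3.74769741e-06]), 'eef_pos': array([6.74379840e-01, 1.02093893e-04, 2.43937057e-01]), 'tcp_rot': array([-0.5004932 ,  0.50068027, -0.49932951,  0.49949561]), 'contact_force': array([-0.81191959, -0.64252223, -0.12762726]), 'wrist_torque': array([ 0.00610942, -0.00992391,  0.00288177]), 'opening': 1.005937602677636}
scene {'fx': 380.3636, 'fy': 380.3636, 'cx': 251.6839, 'cy': 194.0322, 'D': [-0.1271, 0.0, 0.0, 0.0, 0.0], 'world_from_camera': [[0.3538, 0.6102, -0.7088, 1.0304], [0.9352, -0.2201, 0.2773, -0.1677], [0.0132, -0.761, -0.6486, 0.5037], [0.0, 0.0, 0.0, 1.0]]}
side {'fx': 374.4875, 'fy': 374.4875, 'cx': 255.8457, 'cy': 193.2722, 'D': [-0.0744, 0.0, 0.0, 0.0, 0.0], 'world_from_camera': [[-0.9889, -0.0682, 0.1319, 0.4569], [-0.1483, 0.4895, -0.8593, 0.6267], [-0.006, -0.8693, -0.4942, 0.4386], [0.0, 0.0, 0.0, 1.0]]}
0.014
```

View pics/scene0.png

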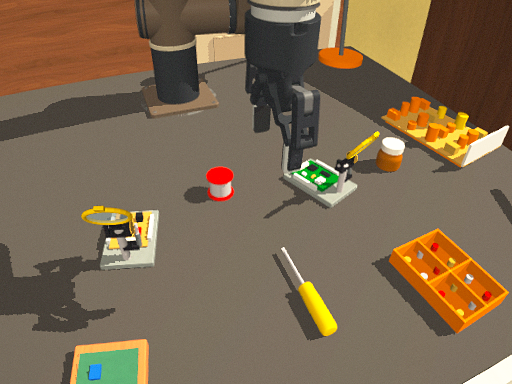

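View pics/side0.png

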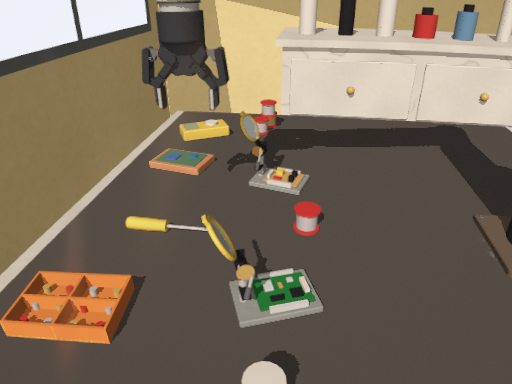

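The scene view shows the green stand at about (320,180) with its lens toward (365,148), and the tan stand at about (130,240). In the side view the green base is at about (275,295), the lens at (220,238), and a screwdriver lies behind the lens. I'll enlarge both green-stand areas.

```bash
python3 - <<'E'
import cv2,numpy as np
a=cv2.imread("pics/scene0.png")[120:220,270:410];b=cv2.imread("pics/side0.png")[205:330,190:330]
a=cv2.resize(a,None,fx=4,fy=4,interpolation=2);b=cv2.resize(b,None,fx=4,fy=4,interpolation=2)
a=cv2.copyMakeBorder(a,0,100,0,0,0)
o=np.hstack([a,b]);o=cv2.resize(o,(800,int(o.shape[0]*800/o.shape[1])));print(o.shape, 800/1120*4);cv2.imwrite("pics/crop.png",o)
E
```

```text
(357, 800, 3) 2.857142857142857
```

View pics/crop.png

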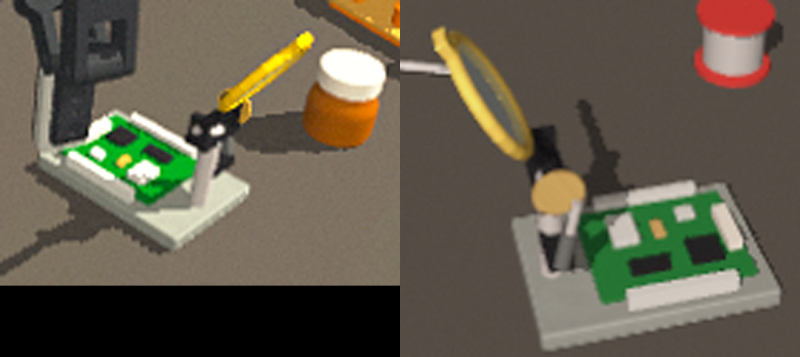

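The crop shows the green base corners, the tab end and an orange jar behind the lens. I'll fit the stand pose from the corners and check it against the tab end.

```bash
cat > h.py <<'E'
import numpy as np,cv2
from scipy.optimize import least_squares
C={n:np.load(n+"0.npy",allow_pickle=True).item() for n in("scene","side")}
def K(c):return np.array([[c["fx"],0,c["cx"]],[0,c["fy"],c["cy"]],[0,0,1.]])
def proj(P,n):
    c=C[n];T=np.linalg.inv(c["world_from_camera"])
    return cv2.projectPoints(np.atleast_2d(P).astype(float),cv2.Rodrigues(T[:3,:3])[0],T[:3,3],K(c),np.array(c["D"]))[0][:,0]
def onz(uv,n,z):
    c=C[n];p=cv2.undistortPoints(np.array([[uv]],float),K(c),np.array(c["D"]))[0,0]
    T=np.array(c["world_from_camera"]);d=T[:3,:3]@[p[0],p[1],1];o=T[:3,3];return o+d*(z-o[2])/d[2]
def W(p,L):
    a=p[2];return np.atleast_2d(L)@np.array([[np.cos(a),-np.sin(a),0],[np.sin(a),np.cos(a),0],[0,0,1]]).T+[p[0],p[1],0]
E
python3 - <<'E'
from h import *
S=[(284,174.3),(331.3,204),(356.5,184.8)];D=[(230.3,282.7),(240.8,322.3),(322.3,307.2),(304.8,269.8)]
for q in S:print("scene",onz(q,"scene",.012).round(4))
for q in D:print("side",onz(q,"side",.012).round(4))
sc={0:(331.3,204),1:(356.5,184.8),3:(284,174.3)}
h=[(.065,-.045,.012),(.065,.045,.012),(-.065,.045,.012),(-.065,-.045,.012)]
def f(p,full=False):
    r=[]
    r+=list(proj(W(p,h),"side")-np.array([D[0],D[1],D[2],D[3]]))
    r+=list(proj(W(p,[h[0],h[1],h[3]]),"scene")-np.array([sc[0],sc[1],sc[3]]))
    t=[(.099,0,.170)]
    r+=list(proj(W(p,t),"side")-[204,216.6]);r+=list(proj(W(p,t),"scene")-[377.8,133.3])
    return np.array(r).ravel()
s=least_squares(f,[.6,.2,0]);print(s.x,s.fun.reshape(-1,2).round(1))
for n,L in dict(axis=(.05,0,.085),tab=(.099,0,.17),push=(.07,0,.125)).items():print(n,W(s.x,[L]).round(4))
# clutter
for n,uv,z in(("jar","scene",0),):pass
print("jar base",onz((270+345/2.857,120+140/2.857),"scene",0), "jar top",onz((270+350/2.857,120+70/2.857),"scene",.05))
E
```

```text
scene [0.4558 0.1301 0.012 ]
scene [0.5738 0.1781 0.012 ]
scene [0.5394 0.2586 0.012 ]
side [0.5682 0.1822 0.012 ]
side [0.5363 0.2607 0.012 ]
side [0.4198 0.215  0.012 ]
side [0.4493 0.1336 0.012 ]
[0.49437149 0.19676416 0.37789296] [[-1.5 -1.6]
 [-1.5  0.9]
 [ 1.6 -0. ]
 [-0.7 -1.1]
 [-0.3 -0.9]
 [ 1.3 -0.8]
 [-0.6 -1.5]
 [-0.4  1.3]
 [-1.8 -0.5]]
axis [[0.5408 0.2152 0.085 ]]
tab [[0.5864 0.2333 0.17  ]]
push [[0.5594 0.2226 0.125 ]]
jar base [0.50515855 0.37643935 0.        ] jar top [0.4814851 0.3842734 0.05     ]
```

send_rows:
  plan:
    - [[-0.35, 0, -0.055], [0, 0, 0]]
    - [[-0.35, 0, -0.055], [0, 0, 0]]
    - [[-0.35, 0, -0.055], [0, 0, 0]]
    - [[-0.35, 0, -0.055], [0, 0, 0]]
    - [[-0.35, 0, -0.055], [0, 0, 0]]
    - [[-0.35, 0, -0.055], [0, 0, 0]]
  gripper: 1
  grip_force: 20

```text
time: 0.7
eef_pos: [0.6346, 0.2536, 0.2446]
tcp_rot: [0.5, -0.5, 0.5, -0.5]
contact_force: [0.5, -0.0, 0.7]
opening: 0.0
```

send_rows:
  plan:
    - [[0, 0, 0], [0, 0.0237, 0]]
    - [[0, 0, 0], [0, 0.0237, 0]]
    - [[0, 0, 0], [0, 0.0237, 0]]
    - [[0, 0, 0], [0, 0.0237, 0]]
    - [[0, 0, 0], [0, 0.0237, 0]]
    - [[0, 0, 0], [0, 0.0237, 0]]
    - [[0, 0, 0], [0, 0.0237, 0]]
    - [[0, 0, 0], [0, 0.0237, 0]]
    - [[0, 0, 0], [0, 0, 0]]
    - [[0, 0, 0], [0, 0, 0]]

```text
time: 1.7
eef_pos: [0.6352, 0.252, 0.2448]
tcp_rot: [0.135, -0.694, 0.694, -0.134]
contact_force: [0.2, 0.2, 0.5]
opening: 0.003
```

```bash
cat > rel.py <<'E'
from plant import *
from h import *
from scipy.spatial.transform import Rotation as R
s=get_state();p=s["eef_pos"];M=R.from_quat(s["tcp_rot"]).as_matrix()
P=np.array([.4944,.1968,0]);a=.378
B=np.array([[np.cos(a),-np.sin(a),0],[np.sin(a),np.cos(a),0],[0,0,1]])
print("t",s["time"],"world",p.round(4),"stand",(B.T@(p-P)).round(4),"F",s["contact_force"].round(2),"open",s["opening"])
print("tool axes in stand\n",(B.T@M).round(3))
E
python3 rel.py
```

```text
t 1.7 world [0.6352 0.252  0.2448] stand [ 0.1512 -0.0007  0.2448] F [0.16 0.15 0.46] open 0.0025145767431284964
tool axes in stand
 [[-1.    -0.001  0.005]
 [-0.005  0.    -1.   ]
 [ 0.001 -1.    -0.   ]]
```

send_rows:
  plan:
    - [[0, 0.21, 0], [0, 0, 0]]
    - [[0, 0.21, 0], [0, 0, 0]]
    - [[0, 0.21, 0], [0, 0, 0]]
    - [[0, 0.2, 0], [0, 0, 0]]
    - [[0, 0, 0], [0, 0, 0]]

```text
time: 2.2
eef_pos: [0.6325, 0.2513, 0.1406]
tcp_rot: [0.137, -0.694, 0.694, -0.131]
contact_force: [-0.2, -0.5, -0.3]
opening: -0.002
```

```bash
cat > look.py <<'E'
import sys
from plant import *
import cv2,numpy as np
a=read_camera("scene")["img"][60:280,60:460];b=read_camera("side")["img"][90:330,130:370]
o=np.hstack([cv2.resize(a,(480,264)),cv2.resize(b,(264,264))]);cv2.imwrite(sys.argv[1],cv2.resize(o,(800,284)))
E
python3 rel.py; python3 look.py pics/d.png
```

```text
t 2.2 world [0.6325 0.2513 0.1406] stand [ 0.1485 -0.0003  0.1406] F [-0.22 -0.55 -0.31] open -0.0023605866539556843
tool axes in stand
 [[-1.    -0.009  0.004]
 [-0.004  0.001 -1.   ]
 [ 0.009 -1.    -0.001]]
```

View pics/d.png

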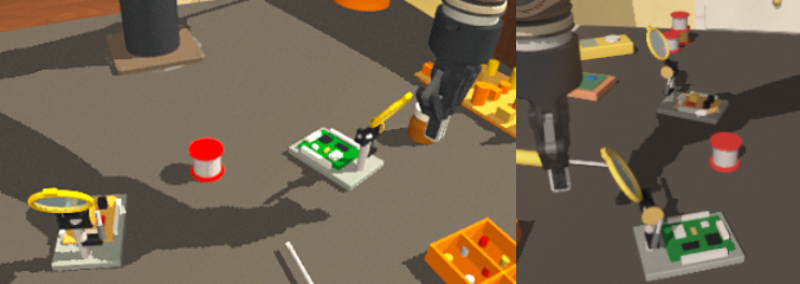

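The gripper (scene crop about (435,130)) is behind the lens and in line with it, and nothing is touching yet. Pushing now.

send_rows:
  plan:
    - [[0.07, 0, 0], [0, 0, 0]]
    - [[0.07, 0, 0], [0, 0, 0]]
    - [[0.07, 0, 0], [0, 0, 0]]
    - [[0.07, 0, 0], [0, 0, 0]]
    - [[0.07, 0, 0], [0, 0, 0]]
    - [[0.07, 0, 0], [0, 0, 0]]
    - [[0.07, 0, 0], [0, 0, 0]]
    - [[0.07, 0, 0], [0, 0, 0]]
    - [[0.07, 0, 0], [0, 0, 0]]

```text
time: 3.2
eef_pos: [0.5718, 0.2262, 0.1553]
tcp_rot: [-0.125, 0.695, -0.694, 0.141]
contact_force: [4.8, 3.5, 22.0]
opening: -0.001
```

send_rows:
  plan:
    - [[0.06, 0, 0], [0, 0, 0]]
    - [[0.06, 0, 0], [0, 0, 0]]
    - [[0.06, 0, 0], [0, 0, 0]]
    - [[0.06, 0, 0], [0, 0, 0]]
    - [[0, 0, 0], [0, 0, 0]]

```text
time: 3.7
eef_pos: [0.5368, 0.213, 0.1451]
tcp_rot: [-0.134, 0.694, -0.694, 0.133]
contact_force: [0.7, 0.1, 0.1]
opening: 0.001
```

```bash
python3 rel.py; python3 look.py pics/e.png
```

```text
t 3.7 world [0.5368 0.213  0.1451] stand [ 0.0454 -0.0006  0.1451] F [0.66 0.08 0.06] open 0.0012218803725446245
tool axes in stand
 [[-1.    -0.002  0.001]
 [-0.001  0.    -1.   ]
 [ 0.002 -1.    -0.   ]]
```

View pics/e.png

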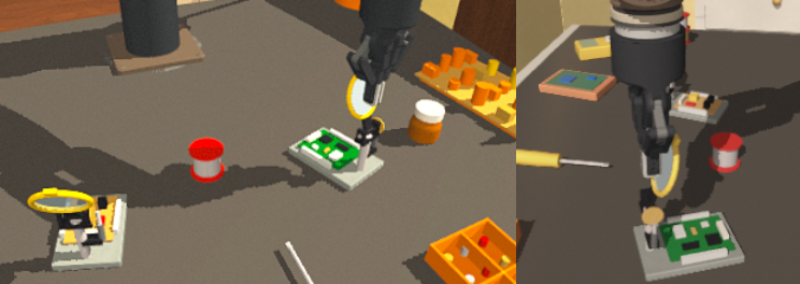

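The lens is past upright and leaning toward the board (scene crop about (362,98)). There was a brief 22 N upward force as the tab slid along the gripper, and it has cleared. I'll continue a little further.

send_rows:
  plan:
    - [[0.05, 0, 0], [0, 0, 0]]
    - [[0.05, 0, 0], [0, 0, 0]]
    - [[0.05, 0, 0], [0, 0, 0]]
    - [[0.05, 0, 0], [0, 0, 0]]
    - [[0, 0, 0], [0, 0, 0]]
    - [[0, 0, 0], [0, 0, 0]]

```text
time: 4.4
eef_pos: [0.5161, 0.2044, 0.1459]
tcp_rot: [-0.133, 0.694, -0.694, 0.133]
contact_force: [-0.3, -0.9, -0.0]
opening: -0.004
```

```bash
python3 rel.py; python3 look.py pics/f.png
```

```text
t 4.4 world [0.5161 0.2044 0.1459] stand [ 0.0229 -0.0009  0.1459] F [-0.3  -0.94 -0.04] open -0.004173021255234683
tool axes in stand
 [[-1.     0.     0.001]
 [-0.001 -0.    -1.   ]
 [-0.    -1.     0.   ]]
```

View pics/f.png

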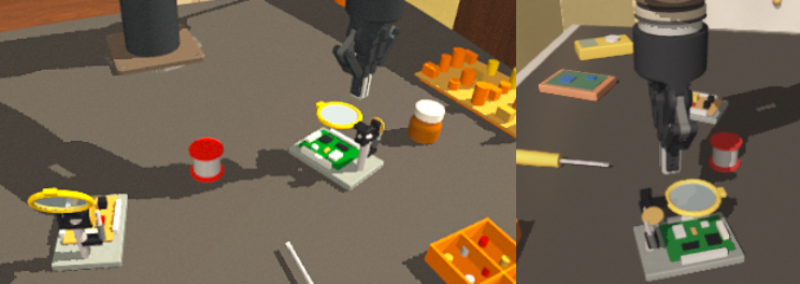

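The lens has snapped down level over the green board (scene crop (340,115)), and the gripper is clear above it. The tan lens hasn't changed. Retreating upward.

send_rows:
  plan:
    - [[0, -0.3, 0], [0, 0, 0]]
    - [[0, -0.3, 0], [0, 0, 0]]
    - [[0, -0.3, 0], [0, 0, 0]]
    - [[0, 0, 0], [0, 0, 0]]
    - [[0, 0, 0], [0, 0, 0]]
    - [[0, 0, 0], [0, 0, 0]]

```text
time: 5.1
eef_pos: [0.5154, 0.2043, 0.2522]
tcp_rot: [0.134, -0.694, 0.694, -0.132]
contact_force: [-0.4, 0.1, -0.2]
opening: -0.001
```

```bash
python3 rel.py; python3 look.py pics/g.png; python3 - <<'E'
from h import *
p=[.4944,.1968,.378]
print("expected tab end px, level:",proj(W(p,[(-.048,0,.085)]),"side"),proj(W(p,[(-.048,0,.085)]),"scene"))
E
```

```text
t 5.1 world [0.5154 0.2043 0.2522] stand [ 0.0223 -0.0008  0.2522] F [-0.39  0.11 -0.23] open -0.0009146321468596969
tool axes in stand
 [[-1.    -0.003  0.001]
 [-0.001  0.    -1.   ]
 [ 0.003 -1.    -0.   ]]
expected tab end px, level: [[306.31640755 252.63007617]] [[306.76828337 139.65732021]]
```

View pics/g.png

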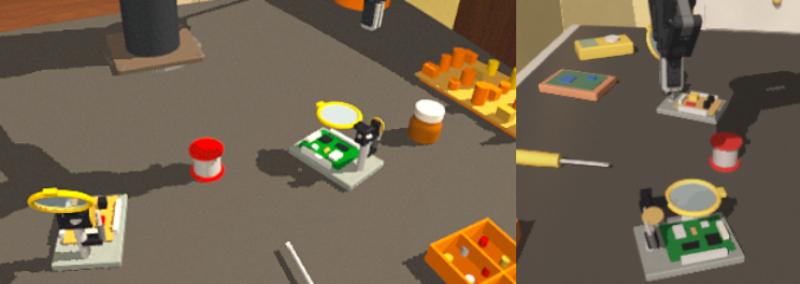

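The tab end appears at about (320,105) in the scene crop, against a predicted (318,103) for a level lens. The tool is clear and the tan lens is still parked.

```bash
python3 -c "
from plant import *
print(sign_off())"
```

```text
the job is handed in; nothing more can be done
None
```

The green-board magnifier's lens is down flat over its board, and I've handed the job in. I pushed its back face with the shut fingertips until it passed the snap point and sprang to its stop. Then I raised the arm clear.

**Last checks**
- **Green lens:** the tab end is within about 2 px of where a fully lowered, level lens should put it in the scene image.
- **Tan lens:** it looks unchanged and parked in the scene view. In the last side view the gripper partly hides it.
- **Robot:** contact force was about zero (under 0.5 N), with the tool about 15 cm above the lens. The arm's clock read about 5 s of the 29 s allowed.

**One thing that differed from plan:** partway through the push I read about 22 N upward at the wrist, most likely the lens tab catching on the upper fingers or the gripper body. It deflected the tool about 15 mm upward, then cleared. That is below the 40 N limit, but I only read the force at the end of each move, so a higher peak in between could have gone unseen.

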